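# Press the valve bushing into a printed mask shell

## Robot

A 6-joint arm with a two-finger parallel gripper is mounted at the origin on the work surface. World frame = base frame: x ahead of the robot, y to its left, z up, the work surface at z = 0. Lengths are in mm, angles in rad, forces in N, time in s.
With the tool pointing down it reaches from about 400 to 825 mm from the base axis. Payload 7 kg.
Tool frame: the origin (TCP) lies at the very end of the fingers, on their centre line; the grasp point (between the pads) lies 19 mm behind it; z points along the fingers, y is the direction in which the jaws open and shut (so a half turn about z gives the same grasp; the last joint's range is limited). The gripper opens to 88 mm and grips with 3 to 60 N. Pads are 19 mm wide; open, the fingers measure 130 mm over their backs; the gripper's body (78 mm by 193 mm) begins 47 mm behind the grasp point.
Start: joints at [-0.882, 0.359, 0.012, 0, -1.224, -0.288], TCP at [263.327, -621.494, 226.561] pointing down, gripper open.
Joint ranges: [-3.07, 3.07], [-1.43, 2.12], [-1.02, 1.25], [-3.03, 1.67], [-3.05, -0], [-3.03, 3.03]. Speed limits (rad/s): [2.39, 2.39, 3.01, 3.14, 3.14, 3.14].

## Interface

Orientations are given as a unit quaternion [x, y, z, w].
In Python, from plant import bot gives the robot as it stands. Calls block until the motion is done:
- bot.move_ptp(position, orientation): joint-space move of the TCP to a pose.
- bot.line_to(position, velocity=150, ori=None): straight line of the TCP; ori=None keeps the orientation; velocity is the mean speed in mm/s.
- bot.move_joints(angles): joint-space move.
- bot.move_gripper(opening, force=None): finger opening in mm; force is the grip in N (None keeps the last); returns when the fingers have stopped.
- bot.pause(seconds).
- bot.solve_ik(position, orientation): joint angles nearest the present ones, or None.
- bot.read_state(): the state.
- bot.camera(name): name is "side" or "top" or "wrist"; returns the picture (400x640x3 uint8, red, green, blue); there is no depth.
- bot.get_calibration(name): a dict with "fx", "fy", "cx", "cy" (pixels), "distortion" ([k1, k2, p1, p2, k3] as OpenCV has them; the pictures are not rectified), "view" (4x4, takes a point from world to camera coordinates); the wrist camera has in their place "T_tool_cam" (4x4, takes a point from camera to tool coordinates, whose origin is the TCP and whose axes are the flange's). Camera axes: x right, y up, looking along -z (the intrinsics and any distortion apply to the point x, -y, -z); pixel columns grow to the right and rows downward; lengths in mm; the calibration is good to about 2 mm. A picture is of the moment at which its call begins: read the wrist's pose just before it. get_calibration takes no time and is no camera call.
A pose or a line that the arm cannot do raises bot.Unreachable and nothing moves.
- bot.close_job(): hands the job in, once; it reports no verdict.
The state is a dict: "t": time; "joint_pos": joint angles; "qvel": joint speeds; "tau": joint torques, N m; "tcp_pos": TCP position; "eef_rot": TCP orientation; "contact_force": force on the tool from outside, world axes, zero at the start; "moment": the same for the moment, N m; "width": finger opening in mm.
Only numpy, scipy, OpenCV 4.12 (cv2) and the standard library are available. Lean on these libraries where they do the work, as an engineer would, in place of code of your own. Each camera call takes 0.05 s, during which the arm holds its last target. There are 200 camera calls.

## Task

Take the large shouldered valve bushing and press it, nose first, into the open port of the orange mask shell that sits in the round aluminium holding fixture. The rubber seal in the port resists: push firmly until the bushing's shoulder sits flush on the port's rim, then let go. Leave the smaller bushing and the plain sleeve standing where they are.

Things in the scene. Friction and masses are not known exactly. Their poses are not given: they have to be found in the camera images.
- bushing: Large white valve bushing, 47 mm tall, 40 g, loose, standing on its nose. Origin: centre of its underside, z up its axis; round, yaw is free. Upward: nose 22 mm across tapering out to 34 mm at 12 mm height, 34 mm barrel to 20 mm, shoulder disc 62 mm across from 20 to 25 mm, round grip collar 36 mm across from 25 to 47 mm (hold it here, from above); recessed top with a cross.
- port (a point): Mouth centre of the port, at its rim's top, 77 mm above the bench; z up. Orange shell, fixed in a fixed aluminium disc 170 mm across. Rim 60 mm across, bore 46 mm. A black rubber seal 6 mm below the rim slides down ahead of the bushing with a steady 9 N drag, no spring back. Seated, the bushing's origin is 20 mm below this point; just laid in, only 6 mm. All else of the shell is lower.
- small_bushing: Bystander: a smaller white bushing of the same shape, also 47 mm tall, shoulder only 40 mm across, barrel 26 mm, collar 22 mm. Origin: centre of its underside, z up. Loose, easily knocked over.
- plain_sleeve: Bystander: a plain white tube, 36 mm outside, 26 mm inside, 47 mm tall, without a shoulder. Origin: centre of its underside, z up. Loose.

How it is judged:
By the outcome, as a careful person would: the job done as asked, in the order asked, and still so for the second after the job is handed in, with the robot touching nothing.
It also fails if it takes over 45 s, if anything falls off the work surface, if the arm or the gripper's body presses on something with over 40 N, if the wrist force passes 120 N, or if a joint passes its speed limit or range.

## Working session

There is one attempt and no reset: what is moved stays moved. The work goes in short steps, each a Python script; the robot and the scene stay as the last script left them, time stands still between calls to the robot, and variables do not carry over. Pictures are saved under pics/ and viewed, about 8 in all and at most 12, crops included, and the job is handed in when it is done.

```bash
mkdir -p pics; ls
python3 - <<'E'
from plant import bot
import cv2,numpy as np
for n in("top","side","wrist"):
    s=bot.read_state();im=bot.camera(n);cv2.imwrite(f"pics/{n}0.png",im[:,:,::-1])
    c=bot.get_calibration(n);print(n,{k:np.round(v,3).tolist() for k,v in c.items()})
print(s)
E
```

```text
pics
top {'fx': 478.88, 'fy': 478.88, 'cx': 325.843, 'cy': 200.111, 'distortion': [0.018, 0.0, 0.0, 0.0, 0.0], 'view': [[-0.012, -0.999, -0.033, 19.68], [0.993, -0.016, 0.115, -539.058], [-0.115, -0.032, 0.993, -1041.608], [0.0, 0.0, 0.0, 1.0]]}
side {'fx': 465.829, 'fy': 465.829, 'cx': 318.908, 'cy': 201.46, 'distortion': [-0.133, 0.0, 0.0, 0.0, 0.0], 'view': [[0.706, -0.708, -0.005, -378.459], [0.502, 0.495, 0.71, -312.165], [-0.5, -0.503, 0.704, -579.317], [0.0, 0.0, 0.0, 1.0]]}
wrist {'fx': 289.052, 'fy': 289.052, 'cx': 319.875, 'cy': 197.131, 'distortion': [-0.009, 0.0, 0.0, 0.0, 0.0], 'T_tool_cam': [[0.001, 0.956, 0.294, 79.047], [1.0, -0.001, 0.0, 0.735], [0.0, 0.294, -0.956, -158.495], [0.0, 0.0, 0.0, 1.0]]}
{'t': 0.1, 'joint_pos': array([-8.81925644e-01,  3.59290639e-01,  1.11608690e-02, -3.18792071e-04,
       -1.22410641e+00, -2.88110138e-01]), 'qvel': array([-0.00081839, -0.00049453,  0.00265386,  0.00072376,  0.00034852,
       -0.00025887]), 'tau': array([-2.66869734e-03, -5.84161627e+01,  2.93753636e+01,  7.01552063e+00,
        1.02051330e-02, -6.10139523e-05]), 'tcp_pos': array([ 263.14368304, -621.11914132,  225.73497993]), 'eef_rot': array([-1.98988772e-01,  9.80001494e-01,  7.06059125e-04, -2.05511705e-04]), 'contact_force': array([ 0.57513292,  0.96053622, -0.28827253]), 'moment': array([ 0.00255628, -0.03214459, -0.01205127]), 'width': 87.72774154535409}
```

View pics/top0.png

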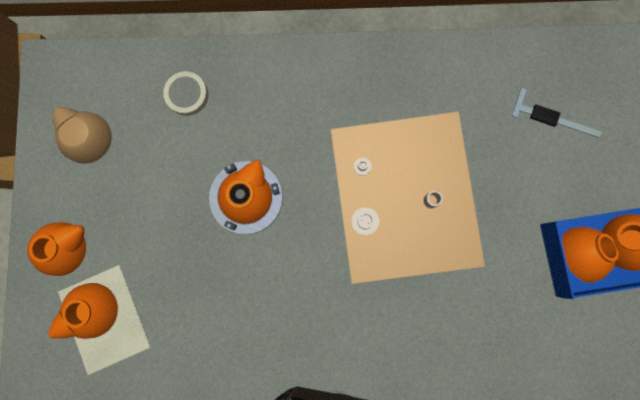

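View pics/side0.png

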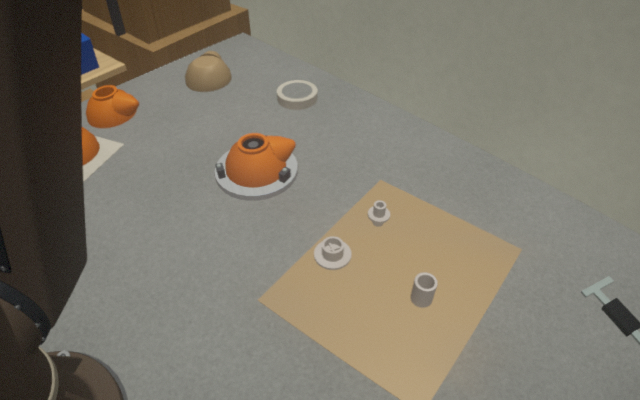

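Top view: large bushing (365,221), small bushing (363,167), sleeve (433,199), port (240,194). Side view: bushing collar top (333,243), port rim (253,142).

```bash
cat > h.py <<'E'
from plant import bot
import cv2,numpy as np
from scipy.spatial.transform import Rotation as R
F=np.diag([1,-1,-1.])
def view(n,s=None):
    c=bot.get_calibration(n)
    if n!="wrist": return c,np.array(c["view"])
    T=np.eye(4);T[:3,:3]=R.from_quat(s["eef_rot"]).as_matrix();T[:3,3]=s["tcp_pos"]
    return c,np.linalg.inv(T@np.array(c["T_tool_cam"]))
def ray(cv,px):
    c,V=cv;K=np.array([[c["fx"],0,c["cx"]],[0,c["fy"],c["cy"]],[0,0,1.]])
    u=cv2.undistortPoints(np.array([[px]],float),K,np.array(c["distortion"])).ravel()
    d=V[:3,:3].T@(F@[u[0],u[1],1]);return -V[:3,:3].T@V[:3,3],d/np.linalg.norm(d)
def at_z(r,z): return r[0]+r[1]*(z-r[0][2])/r[1][2]
def tri(rs):
    A=sum(np.eye(3)-np.outer(d,d) for o,d in rs);b=sum((np.eye(3)-np.outer(d,d))@o for o,d in rs)
    p=np.linalg.solve(A,b);return p,[np.linalg.norm(np.cross(p-o,d)) for o,d in rs]
E
python3 - <<'E'
from h import *
t,s=view("top"),view("side")
for n,a,b in(("bush top",(365,221),(333,243)),("port",(240,194),(253.5,142)),("small",(363,167),(379.5,205)),("sleeve",(433,199),(425,279))):
    print(n,*[np.round(x,1) for x in tri([ray(t,a),ray(s,b)])])
q0=bot.read_state()["eef_rot"]
print(R.from_quat(q0).as_matrix().round(2))
for p in((423,-52,180),(470,200,180)):
  for yaw in(0,90,180,-90,45,-45,135,-135):
    q=(R.from_euler("z",yaw,degrees=True)*R.from_quat([1,0,0,0])).as_quat()
    j=bot.solve_ik(p,q);print(p,yaw,None if j is None else np.round(j,2))
E
```

```text
bush top [491.2 -74.9  50. ] [1.8 1.8]
port [551.3 195.2  76.6] [1.2 1.2]
small [610.8 -73.1  50.1] [1.8 1.8]
sleeve [ 537.  -224.2   50.5] [1.9 1.9]
[[-0.92 -0.39 -0.  ]
 [-0.39  0.92  0.  ]
 [ 0.    0.   -1.  ]]
(423, -52, 180) 0 [ 0.34 -0.02 -0.57  0.   -1.02  1.23]
(423, -52, 180) 90 [ 0.34 -0.02 -0.57  0.   -1.02  2.8 ]
(423, -52, 180) 180 [ 0.34 -0.02 -0.57  0.   -1.02 -1.92]
(423, -52, 180) -90 [ 0.34 -0.02 -0.57  0.   -1.02 -0.34]
(423, -52, 180) 45 [ 0.34 -0.02 -0.57  0.   -1.02  2.01]
(423, -52, 180) -45 [ 0.34 -0.02 -0.57  0.   -1.02  0.44]
(423, -52, 180) 135 [ 0.34 -0.02 -0.57  0.   -1.02 -2.7 ]
(423, -52, 180) -135 [ 0.34 -0.02 -0.57  0.   -1.02 -1.13]
(470, 200, 180) 0 [ 0.79  0.13 -0.41  0.   -1.03  0.78]
(470, 200, 180) 90 [ 0.79  0.13 -0.41  0.   -1.03  2.35]
(470, 200, 180) 180 [ 0.79  0.13 -0.41  0.   -1.03 -2.36]
(470, 200, 180) -90 [ 0.79  0.13 -0.41  0.   -1.03 -0.79]
(470, 200, 180) 45 [ 0.79  0.13 -0.41  0.   -1.03  1.57]
(470, 200, 180) -45 [ 0.79  0.13 -0.41  0.   -1.03 -0.  ]
(470, 200, 180) 135 None
(470, 200, 180) -135 [ 0.79  0.13 -0.41  0.   -1.03 -1.57]
```

```bash
cat >> h.py <<'E'
Q=(R.from_euler("z",180,degrees=True)*R.from_quat([1,0,0,0])).as_quat()
def look(tag):
    bot.pause(.3);s=bot.read_state();im=bot.camera("wrist");cv2.imwrite(f"pics/{tag}.png",im[:,:,::-1]);np.save(tag+".npy",np.r_[s["tcp_pos"],s["eef_rot"]]);return s
def wv(tag):
    a=np.load(tag+".npy");return view("wrist",dict(tcp_pos=a[:3],eef_rot=a[3:]))
E
python3 - <<'E'
from h import *
bot.move_ptp([491,-75,200],Q);
look("b1");bot.line_to([491,-35,160]);look("b2")
bot.move_ptp([551,195,200],Q);look("p1");bot.line_to([521,215,180]);s=look("p2")
print(s["t"],s["tcp_pos"],s["contact_force"])
def crop(t):
    im=cv2.imread(f"pics/{t}.png");return cv2.resize(im,(400,250),interpolation=cv2.INTER_AREA)
cv2.imwrite("pics/mosaic.png",np.vstack([np.hstack([crop("b1"),crop("b2")]),np.hstack([crop("p1"),crop("p2")])]))
E
```

```text
5.525 [521.40531828 214.85998102 180.18013021] [-1.77673355 -0.11229946 -0.02470997]
```

View pics/mosaic.png

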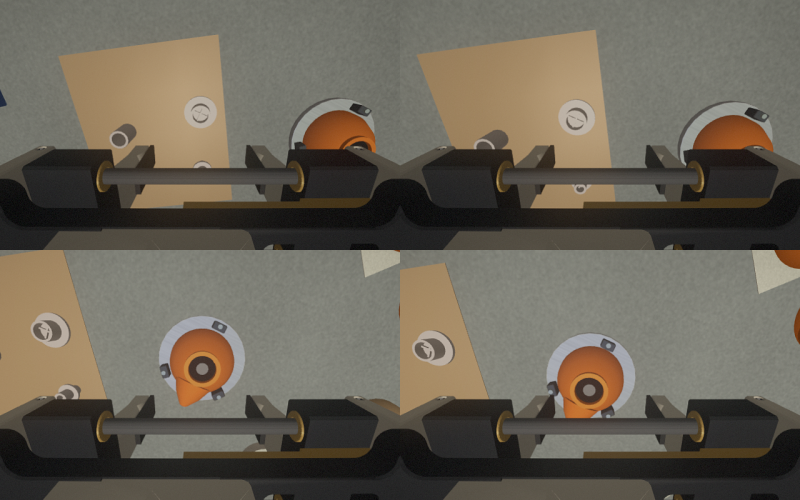

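Mosaic (0.625 scale): bushing at about (320,178) in b1 and (282,188) in b2; port at about (323,190) in p1 and (302,224) in p2 in full pixels. Enlarging.

Run:
```python
from h import *
def crop(t,x,y):
    im=cv2.imread(f"pics/{t}.png")[y-37:y+38,x-50:x+50];im=cv2.resize(im,(400,300),interpolation=cv2.INTER_CUBIC)
    for k in range(0,400,40): cv2.line(im,(k,0),(k,6 if k%200 else 14),(0,0,255),1)
    for k in range(0,300,40): cv2.line(im,(0,k),(6,k),(0,0,255),1)
    return im
cv2.imwrite("pics/m2.png",np.vstack([np.hstack([crop("b1",320,179),crop("b2",282,188)]),np.hstack([crop("p1",323,190),crop("p2",302,224)])]))
```

```text
(no output)
```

View pics/m2.png

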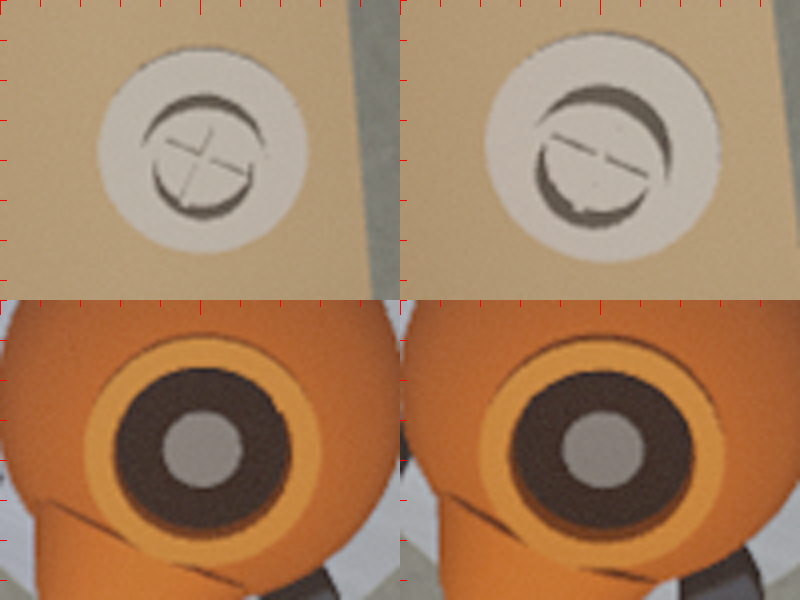

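Shoulder disc centres in the crops: b1 (202.5,150), b2 (202.5,147). Port rim centres: p1 (202,152), p2 (201.5,153).

Run:
```python
from h import *
def r(t,x,y,u,v): return ray(wv(t),(x-50+(u+.5)/4-.5,y-37+(v+.5)/4-.5))
b=[r("b1",320,179,202.5,150),r("b2",282,188,202.5,147)]
p=[r("p1",323,190,202,152),r("p2",302,224,201.5,153)]
print("bush",tri(b),[at_z(x,26.) for x in b],[at_z(x,28.) for x in b]);print("port",tri(p),[at_z(x,77.) for x in p])
t=view("top");s=view("side")
print(at_z(ray(t,(365.3,221)),26),at_z(ray(s,(333,253)),26))
```

```text
bush (array([491.76849613, -74.0138851 ,  24.88908317]), [np.float64(0.1083227968125754), np.float64(0.1083227968126097)]) [array([491.61000465, -73.99146919,  26.        ]), array([491.35699624, -73.88456579,  26.        ])] [array([491.12894796, -73.99381259,  28.        ]), array([490.81328467, -73.61510558,  28.        ])]
port (array([552.21810681, 198.26966205,  73.91185076]), [np.float64(0.12256032712236453), np.float64(0.122560327122522)]) [array([551.41014077, 198.33878907,  77.        ]), array([550.86383626, 198.37195842,  77.        ])]
[491.49801579 -75.49633394  26.        ] [491.93899629 -77.22085965  26.        ]
```

Run:
```python
from h import *
bot.move_ptp([491.5,-74.8,110],Q)
bot.line_to([491.5,-74.8,28.5],velocity=100)
s=bot.read_state();print(s["tcp_pos"],s["contact_force"])
bot.move_gripper(30,force=40);s=bot.read_state();print(s["width"],s["contact_force"])
bot.line_to([491.5,-74.8,130],velocity=120)
bot.move_ptp([551.3,197.3,130],Q);bot.pause(.3)
s=look("h1");print(s["t"],s["width"],s["tcp_pos"],s["contact_force"])
T,S=bot.camera("top"),bot.camera("side")
t=T[150:240,180:300,::-1];u=S[70:190,190:330,::-1]
cv2.imwrite("pics/h.png",np.hstack([cv2.resize(t,(400,300),interpolation=2),cv2.resize(u,(350,300),interpolation=2)]))
```

```text
[491.97784336 -74.5897078   28.94242431] [ 0.66950634  0.65572303 -0.20056096]
35.15407287231713 [ 1.06991238 -0.24193131  0.67687344]
11.25 35.17253550965819 [551.32067546 197.18921688 130.05342059] [-0.07224513  0.0286342  -1.08709135]
```

View pics/h1.png

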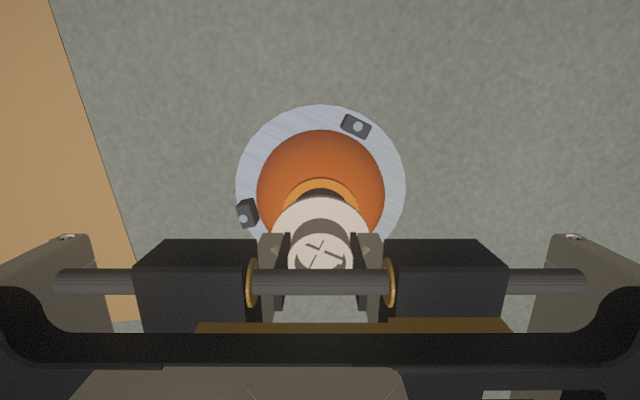

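View pics/h.png

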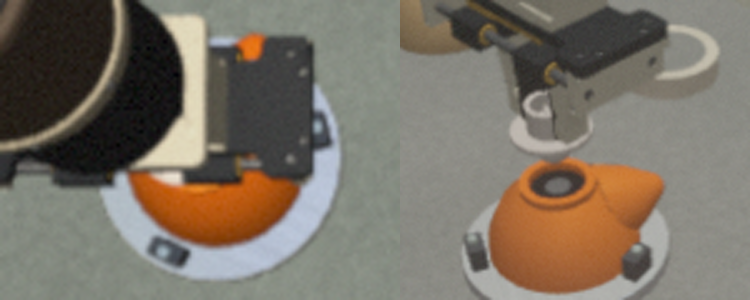

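The wrist view shows the bushing held upright, with shoulder columns 272–370 over rim columns 283–360, so y agrees. In the side crop the shoulder centre is at (551,130) and the rim centre at (558,183). I'll check those numerically.

Run:
```python
from h import *
s=view("side")
for n,u,v,z in(("shoulder",551,130,126),("rim",558,183,77)):
    px=(190+(u+.5)/2.5-.5,70+(v+.5)/2.5-.5);print(n,px,at_z(ray(s,px),z))
w=wv("h1")
print("shoulder lateral",at_z(ray(w,(321,220)),126)[1],"rim lateral",at_z(ray(w,(321.5,205)),77)[1])
# top edge of shoulder (321,196)
print(at_z(ray(w,(321,196)),126),at_z(ray(w,(321,178)),77))
```

```text
shoulder (410.1, 121.7) [759.29321912 -18.86794996 126.        ]
rim (412.9, 142.9) [766.75866102 -27.76768152  77.        ]
shoulder lateral 198.8077181528864 rim lateral 199.38477646719824
[521.22981802 198.78300291 126.        ] [521.97699442 198.96384031  77.        ]
```

Subtracting the mosaic offset I missed (400 columns), the side view is no longer needed. The wrist view has shoulder and rim aligned within about 1 mm (x 552.2 against 552.0, y 198.8 against 199.4). Pressing with force monitoring.

Run:
```python
from h import *
x,y=551.3,197.8
bot.line_to([x,y,101],velocity=60)
f0=bot.read_state()["contact_force"];print(f0)
z=101
while z>80:
    z-=1;bot.line_to([x,y,z],velocity=25)
    s=bot.read_state();f=s["contact_force"];print(z,s["tcp_pos"].round(1),f.round(1),round(s["t"],1))
    if f[2]-f0[2]>40 or np.hypot(*(f-f0)[:2])>25: break
    if f[2]-f0[2]>25 and s["tcp_pos"][2]<88: break
look("s1");print(bot.read_state()["width"])
cv2.imwrite("pics/s1s.png",cv2.resize(bot.camera("side")[90:190,190:330,::-1],(700,500),interpolation=2))
```

```text
[0.22440428 0.51215409 0.38622282]
100 [551.4 197.8 100.1] [ 0.   0.5 -0.2] 12.3
99 [551.3 197.8  99.1] [0.4 0.2 1. ] 12.5
98 [551.5 197.8  98.6] [-2.  -0.4  4.8] 12.8
97 [551.5 197.8  97.7] [-2.5 -0.8  6.1] 13.0
96 [551.5 197.8  96.8] [-2.9 -1.2  7.5] 13.3
95 [551.5 197.8  95.8] [-1.8 -0.3  7.4] 13.5
94 [551.5 197.8  94.8] [-1.6 -0.3  6.8] 13.8
93 [551.5 197.8  93.8] [-1.7 -0.1  7.5] 14.0
92 [551.5 197.8  92.8] [-2.1 -1.3  5.7] 14.3
91 [551.5 197.8  91.8] [-2.1 -0.9  7.3] 14.5
90 [551.5 197.8  90.8] [-2.9 -1.   6.9] 14.8
89 [551.5 197.8  89.8] [-1.6 -0.7  7.5] 15.0
88 [551.5 197.8  88.8] [-3.5 -0.6  6.4] 15.3
87 [551.5 197.8  87.8] [-2.2 -0.6  7.6] 15.5
86 [551.5 197.8  86.8] [-2.4 -0.5  6.7] 15.8
85 [551.5 197.8  85.8] [-2.8 -1.5  5.6] 16.0
84 [551.5 197.8  85.5] [-5.1 -1.2 12.8] 16.3
83 [551.5 197.8  85.4] [-8.9 -2.  20.6] 16.5
82 [551.5 197.8  85.3] [-12.   -1.4  27.7] 16.8
34.825215749212454
```

View pics/s1s.png

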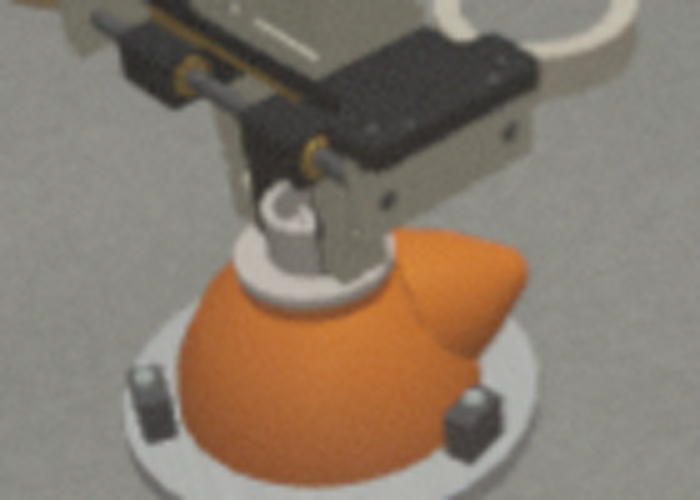

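Contact stops hard at TCP z 85.4, which is the expected 57 + 28.5, and the shoulder lies flat on the rim. Relieving the load, releasing, retreating and checking.

Run:
```python
from h import *
x,y=551.3,197.8
bot.line_to([x,y,84.6],velocity=25)
bot.move_gripper(80);s=bot.read_state();print(s["width"],s["contact_force"])
bot.line_to([x,y,200],velocity=100);s=look("e1");print(s["t"],s["tcp_pos"])
bot.line_to([x-120,y-30,230],velocity=200);bot.pause(.2)
T,S=bot.camera("top"),bot.camera("side")
W=cv2.imread("pics/e1.png")
cv2.imwrite("pics/e.png",np.vstack([np.hstack([cv2.resize(S[100:200,200:333,::-1],(400,300),interpolation=2),cv2.resize(W[140:240,255:388],(400,300),interpolation=2)]),np.hstack([cv2.resize(S[150:350,190:456,::-1],(400,300)),cv2.resize(T[100:300,190:456,::-1],(400,300))])]))
```

```text
79.89091796292975 [ 0.21091125  0.42011709 -0.29653971]
19.95 [551.24177147 197.75307181 199.68451884]
```

View pics/e.png

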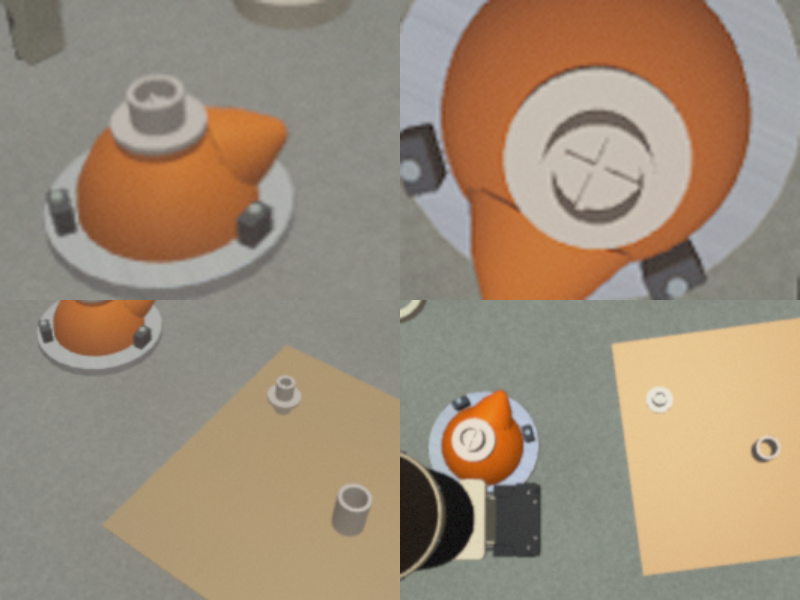

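The bushing sits level and flush, the gripper is clear of it, and both bystanders are standing where they were.

```bash
python3 -c "
from plant import bot
print(bot.read_state()['t'],bot.close_job())"
```

```text
the job is handed in; nothing more can be done
21.0833 None
```

The large bushing is pressed nose first into the port of the orange shell and released, and the job is handed in at 21.1 s, inside the 45 s limit.

- **Pressing:** I gripped it by the collar. It met a steady 6–7.5 N seal drag (9 N was stated). It then stopped hard at TCP z 85.4 mm, about the height expected for a seated bushing, with the force rising to 28 N.
- **After release:** the wrist and side views show the shoulder level and flush on the rim, with the gripper well clear. The small bushing and the plain sleeve still stand where they were.
- **Disagreements:**
  - The fixed and wrist cameras differed by 1.5–3 mm in y. I settled it with a look at the held bushing over the port, where the two lined up within about 1 mm.
  - One numeric side-view check used wrong crop coordinates, and I discarded it.
  - A sideways force of about 12 N appeared at full press and was gone after release.

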